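Put the adhesive bottles back in the divided tray

ROBOT

A 7-joint arm with a two-finger parallel gripper is mounted at the origin on the work surface. World frame = base frame: x ahead of the robot, y to its left, z up, the work surface at z = 0. Lengths are in mm, angles in rad, forces in N, time in s.
With the tool pointing down it reaches from about 350 to 900 mm from the base axis. Payload 7.2 kg.
Tool frame: the origin (TCP) lies on the centre line of the jaws, within the pads' length; the fingertips stand 22 mm ahead of it and the grasp point (between the pads) lies 3 mm ahead of it; z points along the fingers, y is the line along which they close (so a half turn about z gives the same grasp; the last joint's range is limited). The gripper opens to 88 mm and grips with 3 to 60 N. Pads are 20 mm wide; open, the fingers measure 115 mm over their backs; the gripper's body (75 mm by 178 mm) begins 61 mm behind the grasp point.
Start: joints at [1.203, 0.411, -0.013, 1.596, 0.006, 1.134, -0.082], TCP at [184.569, -597.129, 244.653] pointing down, gripper open.
Joint ranges: [-2.95, 2.95], [-0.29, 1.99], [-1.47, 1.44], [0.14, 2.54], [-1.03, 4.17], [0.13, 1.85], [-2.86, 2.86]. Speed limits (rad/s): [2.39, 2.39, 3.01, 3.01, 3.14, 3.14, 3.14].

INTERFACE

Orientations are given as a unit quaternion [w, x, y, z].
In Python, from plant import get_state, snapshot, camera_info, job_done, regions_of, tip_of gives the robot as it stands.
- The arm moves only by the tool arm_command, never from a script. Its argument "increments" is a list of rows, each a list of 5 numbers: the shift along the world's x, y, z in units of 0.2 m (1.0 is 0.2 m), then the turn about the world's z in units of 0.5 rad (1.0 is 0.5 rad), then the opening, from -1 (shut) to 1 (fully open), so that 0 is half open. In form: [[x, y, z, spin, claw], ...]. A call has exactly 10 rows; each row is the pose to reach, as a shift and turn from the pose commanded when the call began; what a row does not reach only later rows make up. A row lasts 1/12 s, in which the tool goes at most 41.7 mm and 7.16 degrees, less where a joint would pass 70% of its speed; a pose out of reach is approached as far as the arm can. A call with a number of a shift or a turn outside -1 to 1 is refused whole. A call with a gripper value outside its range is refused whole. The fingers move at their own pace and stop on an object; "squeeze" is the grip in N (left out, the last holds). Time passes only in rows, so rows that repeat a pose let the fingers close, or fill a call up. It gives the time, the measured TCP pose, the force, the opening and the grip force at its end, in the units of the state.
- get_state(): the state, without advancing time (a new reading comes with each control period).
- snapshot(name): name is "side" or "top"; returns the picture (480x640x3 uint8, red, green, blue); there is no depth.
- camera_info(name): a dict with "camera_matrix" (3x3 intrinsics, pixels), "pose" (4x4, takes a point from camera to world coordinates). Camera axes: x right, y up, looking along -z (the intrinsics and any distortion apply to the point x, -y, -z); pixel columns grow to the right and rows downward; lengths in mm; the calibration is good to about 2 mm. A picture is of the moment at which its call begins. camera_info takes no time and is no camera call.
- job_done(): hands the job in; it is judged then, once.
Trained networks look in the newest picture that a camera, given by its name, has taken for a name from the list of things; names that differ only in an ending like _2 or _b are one class to them, and where a whole thing is asked for, a point or a joint stands for the part that bears it (a point fixed in the world has none). Each returns a list of dicts, best first, with "confidence" (0 to 1); they miss things now and then, are a little off and sometimes report something else, mostly with a low value. They report only what shows in the picture. A call takes as long as a camera call. They do not tell look-alikes from the thing itself.
- regions_of(camera, query): "region" (480x640 bool, what is visible of it) and "box" ([left, top, right, bottom] in pixels, round what is visible of it).
- tip_of(camera, query): "position" ([column, row] in pixels: a listed point, or the origin of a listed thing).
The state is a dict: "clock": time; "qpos": joint angles; "joint_velocities": joint speeds; "joint_efforts": joint torques, N m; "position": TCP position; "tcp_rot": TCP orientation; "wrist_force": force on the tool from outside, world axes, zero at the start; "torque": the same for the moment, N m; "width": opening from 0.0 (shut) to 1.0 (fully open); "finger_force": force on a finger pad.
Only numpy, scipy, OpenCV 4.12 (cv2) and the standard library are available. Lean on these libraries where they do the work, as an engineer would, in place of code of your own. Each camera call takes 0.05 s, during which the arm holds its last target. There are 200 camera calls.

TASK

Put the two amber glass bottles back into the divided wooden tray, each in a cell of its own (any two of the three), standing upright on the tray floor and let go. The divider comb in the tray has some play, so feel for the openings: do not force the glass down on the divider tops, and lower the bottles in rather than letting them fall. Leave the clamp, the tape roll and the book where they are.

Things in the scene. Friction and masses are not known exactly. Their poses are not given: they have to be found in the camera images.
- tray_middle (a point): Narrow wooden tray screwed to the bench; this point is the centre of its inner floor, 6 mm above the bench. Axes: x across the tray, y along it, z up. Outside 58 x 166 mm, inside 46 x 154 mm, walls 6 mm thick, their tops 30 mm above this point. It holds a pale divider comb 124 mm long: four cross plates, 4 mm thick, that form a row of three cells along y.
- comb_rest (a point): 34 mm above the tray's floor centre, level with the divider tops; fixed to the tray. Cells: 36 mm along y, 46 mm across x, 40 mm apart; centres at y = -40, 0, +40 mm from here plus a shift common to all three. The comb has play along y: the shift is up to 15 mm either way, not reported: see or feel for it. It takes 20 N along y to push it. It rests on felt, giving way up to 6 mm downwards, 1.5 N per mm after the first 2 N.
- bottle_red_center (a point): Amber glass bottle, standing, with a red cap: 32 mm diameter, 96 mm tall, about 60 to 130 g; this point is on its axis, half-way up (48 mm above its foot); z is its axis. Straight body from the square-edged foot to 78 mm above it; cap 25 mm across. Grip it about 62 mm above its foot, so that the fingertips clear the dividers.
- bottle_blue_center (a point): Amber glass bottle, standing, with a blue cap: 32 mm diameter, 96 mm tall, about 60 to 130 g; this point is on its axis, half-way up (48 mm above its foot); z is its axis. Straight body from the square-edged foot to 78 mm above it; cap 25 mm across. Grip it about 62 mm above its foot, so that the fingertips clear the dividers.
- clamp: Bystander: a bar clamp lying flat, steel bar 260 mm long along its y, two black jaws reaching 95 mm to its -x, red handle, 22 mm high; origin on the underside of the bar's middle. Leave it alone.
- tape: Bystander: a roll of white paper tape lying flat, 90 mm across, 40 mm high; origin at the centre of its underside. Leave it alone.
- book: Bystander: a closed red book, 160 x 220 x 32 mm (x, y, z); origin at the centre of its underside. Leave it alone.
Mind the look-alikes: they are no part of the job. Of the things like the part that bears tray_middle, leave any that is purple; of the rest the smaller one is meant. Leave any green look-alike of the part that bears bottle_red_center alone.

How it is judged:
By the outcome, as a careful person would: the job done as asked, in the order asked, and still so for the second after the job is handed in, with the robot touching nothing.
It also fails if it takes over 64 s, if anything falls off the work surface, if the arm or the gripper's body presses on something with over 40 N, if the wrist force passes 120 N, or if a joint passes its speed limit or range.

## Working session

There is one attempt and no reset: what is moved stays moved. The work goes in short steps, Python scripts to look and compute and a tool call to move; the robot and the scene stay as the last step left them, time stands still between calls to the robot, and variables do not carry over. Pictures are saved under pics/ and viewed, at most 10 in all, crops included, and the job is handed in when it is done.

Besides the shell and the picture viewer there is one more tool, called after "Call:" as name(argument=value, ...), one argument or row to a line, values as JSON. arm_command: Moves the arm, as the interface text tells. Shifts and turns lie within -1 to 1; 1 stands for 0.2 m of shift or 0.5 rad of turn. Its arguments: {"type":"object","properties":{"increments":{"type":"array","items":{"type":"array","items":{"type":"number"}}},"squeeze":{"type":"number"}},"required":["increments"]}

```bash
mkdir -p pics
cat > h.py <<'E'
import numpy as np, cv2
from plant import *
def proj(cam,P):
    i=camera_info(cam);T=np.linalg.inv(np.array(i["pose"]));p=T[:3,:3]@np.array(P,float)+T[:3,3]
    q=np.array(i["camera_matrix"])@np.array([p[0],-p[1],-p[2]]);return q[:2]/q[2]
def ray(cam,uv):
    i=camera_info(cam);T=np.array(i["pose"]);d=np.linalg.inv(np.array(i["camera_matrix"]))@np.array([uv[0],uv[1],1.])
    return T[:3,3],T[:3,:3]@np.array([d[0],-d[1],-d[2]])
def onz(cam,uv,z):
    o,d=ray(cam,uv);return o+d*(z-o[2])/d[2]
def save(cam,n):
    im=snapshot(cam);cv2.imwrite(f"pics/{n}.png",cv2.cvtColor(im,cv2.COLOR_RGB2BGR));return im
E
python3 - <<'E'
from h import *
for c in("top","side"):
    save(c,c+"0");i=camera_info(c);print(c,{k:np.round(v,2).tolist() if not isinstance(v,str) else v for k,v in i.items()})
    for q,z in(("tray_middle",6),("comb_rest",40),("bottle_red_center",48),("bottle_blue_center",48)):
        for d in tip_of(c,q): print(c,q,round(d["confidence"],2),np.round(d["position"],1),np.round(onz(c,d["position"],z),1))
s=get_state();print(s)
E
```

```text
top {'camera_matrix': [[446.28, 0.0, 319.15], [0.0, 446.28, 237.11], [0.0, 0.0, 1.0]], 'pose': [[-0.01, 1.0, -0.07, 420.33], [-1.0, -0.01, 0.0, 111.49], [0.0, 0.07, 1.0, 1205.95], [0.0, 0.0, 0.0, 1.0]]}
top tray_middle 0.87 [398.9 290.7] [ 354.9 -104.6    6. ]
top tray_middle 0.68 [262.2 234.2] [509.  261.1   6. ]
top tray_middle 0.68 [256.5 329.7] [254.7 275.9   6. ]
top comb_rest 0.93 [256.7 333.9] [248.7 270.7  40. ]
top comb_rest 0.8 [263.8 233.4] [508.6 252.6  40. ]
top comb_rest 0.56 [399.8 297. ] [ 340.5 -100.5   40. ]
top bottle_red_center 0.69 [410.9 230.6] [ 512.6 -131.3   48. ]
top bottle_red_center 0.66 [382.4 234.7] [502.4 -56.9  48. ]
top bottle_red_center 0.52 [403.  194.3] [ 608.1 -112.6   48. ]
top bottle_red_center 0.27 [156.3 255.2] [453.3 530.   48. ]
top bottle_blue_center 0.64 [447.8 252.9] [ 453.9 -226.    48. ]
side {'camera_matrix': [[509.53, 0.0, 319.39], [0.0, 509.53, 245.78], [0.0, 0.0, 1.0]], 'pose': [[0.97, 0.14, -0.18, 252.52], [-0.23, 0.56, -0.8, -1018.63], [-0.01, 0.82, 0.57, 891.97], [0.0, 0.0, 0.0, 1.0]]}
side tray_middle 0.95 [222.9 243. ] [249.  3
[... 581 characters left out ...]
20280912,  0.41112392, -0.01272621,  1.59626893,  0.00559451,
        1.13427939, -0.08217814]), 'joint_velocities': array([-0.00019826,  0.00048121, -0.00084944, -0.0002262 ,  0.00044482,
       -0.00048484,  0.00057642]), 'joint_efforts': array([-1.02633108e-03, -5.87255931e+01,  6.40208423e-01, -2.91158313e+01,
       -5.37488214e-02,  1.12457166e-02,  3.61926698e-05]), 'position': array([ 184.56802482, -597.09620416,  244.61016401]), 'tcp_rot': array([-2.31917391e-05,  9.88782995e-01,  1.49359256e-01,  2.72847881e-06]), 'wrist_force': array([-1.02239229, -0.35264033,  0.0999752 ]), 'torque': array([ 0.0034027 , -0.02756453,  0.02308923]), 'finger_force': 0.0, 'width': 1.0012803580142915}
```

View pics/top0.png

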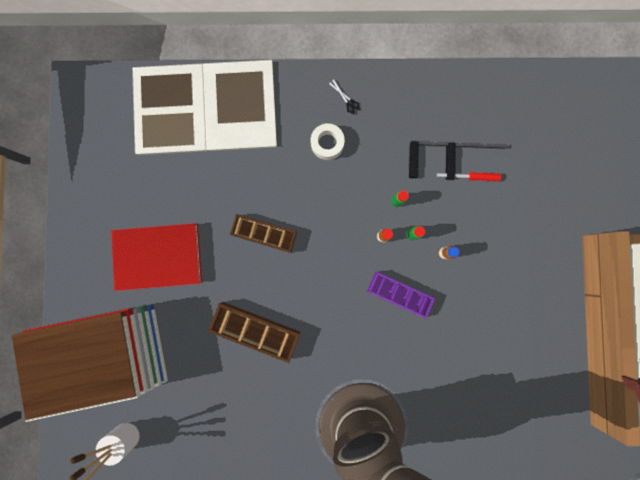

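View pics/side0.png

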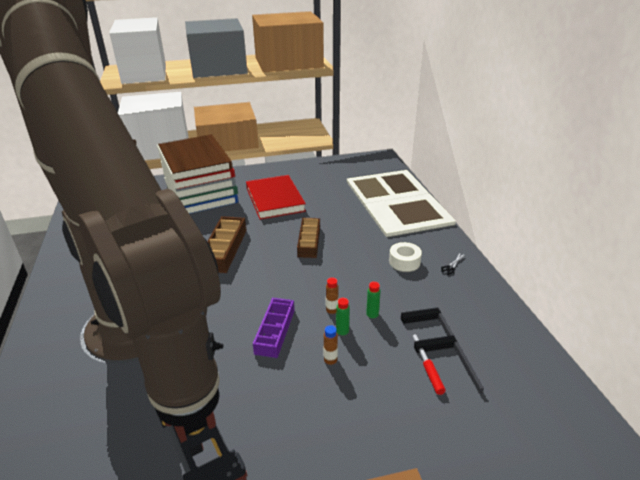

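The top view shows the smaller brown tray at (263,233), which is the target. The larger brown tray at (255,332) and the purple one are look-alikes. The red-capped amber bottle is at (385,235) and the blue-capped one at (450,253). The green look-alikes are at (402,197) and (417,232). Next I'll measure the caps and the tray more finely.

Run:
```python
from h import *
T=snapshot("top");S=snapshot("side")
def cap(im,box,ch):
    l,t,r,b=box;a=im[t:b,l:r].astype(int);o=[i for i in range(3) if i!=ch]
    m=(a[...,ch]>120)&(a[...,ch]-a[...,o].max(2)>90);v,u=np.nonzero(m);return np.array([u.mean()+l,v.mean()+t]),m.sum()
for n,ch,tb,sb in(("red",0,(374,222,396,246),(322,272,342,300)),("blue",2,(438,242,464,264),(320,320,342,344))):
    (pt,a),(ps,b)=cap(T,tb,ch),cap(S,sb,ch)
    o1,d1=ray("top",pt);o2,d2=ray("side",ps)
    A=np.c_[d1,-d2];k=np.linalg.lstsq(A,o2-o1,rcond=None)[0];P=o1+k[0]*d1;Q=o2+k[1]*d2
    print(n,a,b,pt,ps,"mid",((P+Q)/2).round(1),"gap",(P-Q).round(1),"top z94",onz("top",pt,93).round(1),"side z88",onz("side",ps,88).round(1))
for q in ("bottle_red_center","bottle_blue_center"): pass
for c,im,bx in(("top",T,(222,208,306,258)),("side",S,(290,208,330,262))):
    l,t,r,b=bx;f=14 if c=="top" else 9
    if c=="top": crop=cv2.resize(im[t:b,l:r],None,fx=9,fy=9,interpolation=cv2.INTER_CUBIC)
    else: crop2=cv2.resize(im[t:b,l:r],None,fx=10,fy=10,interpolation=cv2.INTER_CUBIC)
cv2.imwrite("pics/t1.png",crop[...,::-1]);cv2.imwrite("pics/s1.png",crop2[...,::-1])
for d in regions_of("top","tray_middle"):
    v,u=np.nonzero(d["region"]);
    rc=cv2.minAreaRect(np.c_[u,v].astype(np.float32));print(d["confidence"],rc)
    bx=cv2.boxPoints(rc);W=np.array([onz("top",p,30)[:2] for p in bx]);print(W.round(1).tolist(),W.mean(0).round(1))
```

```text
red 96 95 [386.9375     233.89583333] [332.15789474 283.35789474] mid [501.  -62.5  87.4] gap [ 1.1 -0.2  0.1] top z94 [501.2 -61.7  93. ] side z88 [500.3 -63.2  88. ]
blue 71 73 [453.04225352 251.54929577] [330.06849315 329.38356164] mid [ 454.8 -225.4   94.3] gap [ 2.1 -0.4  0.2] top z94 [ 455.8 -226.    93. ] side z88 [ 455.3 -219.    88. ]
0.91 ((263.3172607421875, 233.43495178222656), (63.33502197265625, 21.859350204467773), 16.587337493896484)
[[506.1, 343.5], [561.6, 327.3], [512.4, 166.7], [457.2, 183.4]] [509.3 255.2]
0.67 ((400.6534423828125, 295.05316162109375), (65.97147369384766, 22.666671752929688), 24.304548263549805)
[[354.0, -13.8], [407.8, -39.1], [335.8, -195.5], [282.4, -169.8]] [ 345.  -104.6]
0.63 ((254.38418579101562, 331.7416076660156), (87.48584747314453, 34.30904769897461), 20.85445785522461)
[[252.5, 400.3], [335.1, 369.1], [253.0, 155.8], [171.2, 187.8]] [253.  278.3]
```

View pics/t1.png

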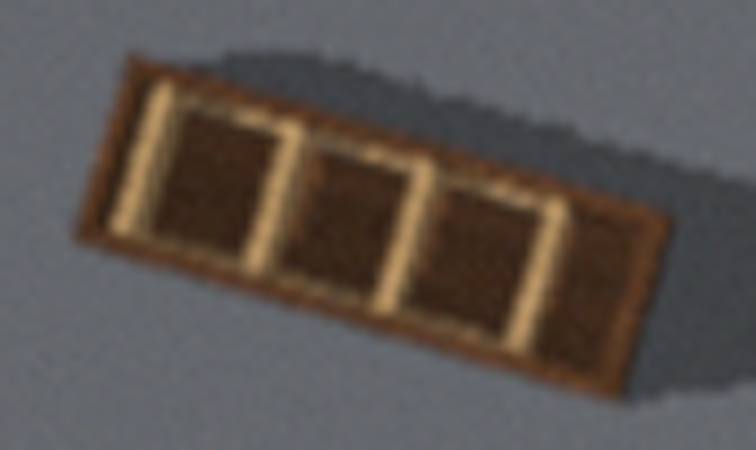

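View pics/s1.png

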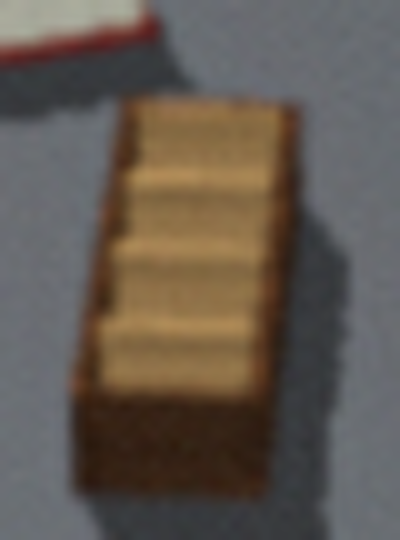

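The crops show the comb pushed towards the tray's left (+y) end. Its four plate-top centres in the top crop are near (142,157), (274,198), (406,236) and (538,273). I'll convert these to world coordinates.

Run:
```python
from h import *
f=lambda p,s,o:(np.array(p)+.5)/s-.5+np.array(o)
pl=[onz("top",f(p,9,(222,208)),40) for p in((142.5,157.5),(274,198),(406,236.5),(538,273.5))]
ps=[onz("side",f(p,10,(290,208)),40) for p in((212,116),(204,178),(190,250),(178,326))]
co=[onz("top",f(p,9,(222,208)),36) for p in((132,58),(668,212),(626,396),(80,238))]
for n,a in(("plates top",pl),("plates side",ps),("corners",co)): print(n,np.round(np.array(a)[:,:2],1).tolist(),np.mean(a,0).round(1))
pl=np.array(pl);d=pl[0]-pl[3];print(np.linalg.norm(d)/3,np.degrees(np.arctan2(d[1],d[0])))
co=np.array(co);d=(co[0]+co[3]-co[1]-co[2])/2;print(np.linalg.norm(d),np.degrees(np.arctan2(d[1],d[0])));e=(co[0]+co[1]-co[2]-co[3])/2;print(np.linalg.norm(e))
```

```text
plates top [[531.0, 321.9], [518.9, 283.6], [507.4, 245.1], [496.3, 206.7]] [513.4 264.3  40. ]
plates side [[529.5, 320.3], [519.3, 285.5], [506.5, 247.1], [494.3, 208.0]] [512.4 265.2  40. ]
corners [[560.6, 325.8], [514.3, 169.1], [460.7, 181.5], [507.9, 340.7]] [510.9 254.3  36. ]
40.07914688851585 73.24203039552934
164.759193162196 73.50309454367566
54.93267422087804
```

Call:
arm_command(
  increments=[
    [0.7, 1, -0.2, -0.6, 0.4],
    [0.7, 1, -0.2, -0.6, 0.4],
    [0.7, 1, -0.2, -0.6, 0.4],
    [0.7, 1, -0.2, -0.6, 0.4],
    [0.7, 1, -0.2, -0.6, 0.4],
    [0.7, 1, -0.2, -0.6, 0.4],
    [0.7, 1, -0.2, -0.6, 0.4],
    [0.7, 1, -0.2, -0.6, 0.4],
    [0.7, 1, -0.2, -0.6, 0.4],
    [0.7, 1, -0.2, -0.6, 0.4],
  ],
  squeeze=15,
)

```text
clock: 1.48
position: [323.7, -398.5, 204.9]
tcp_rot: [0.0, 1.0, -0.001, -0.0]
wrist_force: [-0.4, -0.2, -0.4]
width: 0.702
finger_force: 0.0
```

Call:
arm_command(
  increments=[
    [0.655, 0.86, -0.2, -0.58, 0.4],
    [0.655, 0.86, -0.2, -0.58, 0.4],
    [0.655, 0.86, -0.2, -0.58, 0.4],
    [0.655, 0.86, -0.2, -0.58, 0.4],
    [0.655, 0.86, -0.2, -0.58, 0.4],
    [0.655, 0.86, -0.2, -0.58, 0.4],
    [0.655, 0.86, -0.2, -0.58, 0.4],
    [0.655, 0.86, -0.2, -0.58, 0.4],
    [0.655, 0.86, -0.2, -0.58, 0.4],
    [0.655, 0.86, -0.2, -0.58, 0.4],
  ],
)

```text
clock: 2.32
position: [454.6, -227.4, 164.9]
tcp_rot: [0.0, 0.989, -0.146, -0.0]
wrist_force: [-0.7, -1.0, -0.4]
width: 0.7
finger_force: 0.0
```

Run:
```python
from h import *
s=get_state();print(s["qpos"].round(2),s["position"].round(1),s["tcp_rot"].round(3))
im=snapshot("side");p=s["position"]
a=cv2.resize(im[230:390,260:420],(600,600),interpolation=cv2.INTER_CUBIC);cv2.imwrite("pics/s2.png",a[...,::-1])
```

```text
[ 0.47  0.31 -0.12  1.96  0.05  0.88 -1.54] [ 454.6 -227.4  164.9] [ 0.     0.989 -0.146 -0.   ]
```

View pics/s2.png

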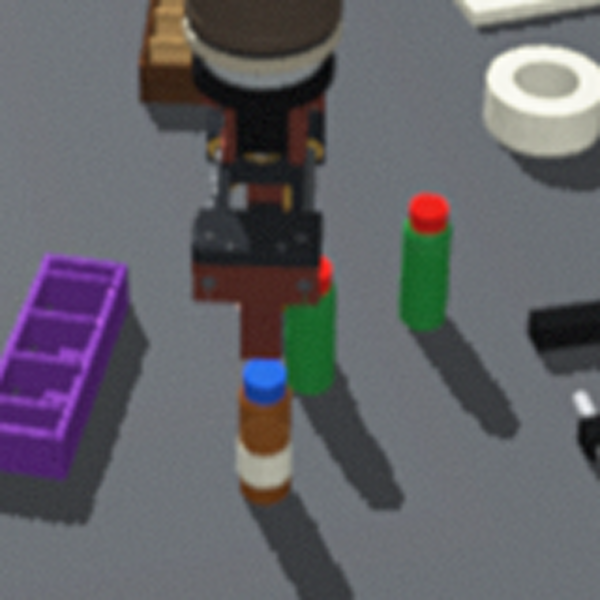

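The side crop shows the blue-capped bottle centred under the near finger: cap at crop (265,380), finger at (262,330). Going down and gripping.

Call:
arm_command(
  increments=[
    [0, 0, -0.1, 0, 0.4],
    [0, 0, -0.2, 0, 0.4],
    [0, 0, -0.3, 0, 0.4],
    [0, 0, -0.4, 0, 0.4],
    [0, 0, -0.5, 0, 0.4],
    [0, 0, -0.5, 0, 0.4],
    [0, 0, -0.5, 0, -0.6],
    [0, 0, -0.5, 0, -0.6],
    [0, 0, -0.5, 0, -0.6],
    [0, 0, -0.5, 0, -0.6],
  ],
  squeeze=15,
)

```text
clock: 3.2
position: [456.2, -225.7, 65.9]
tcp_rot: [0.0, 0.989, -0.145, 0.001]
wrist_force: [1.2, -0.1, 0.1]
width: 0.435
finger_force: 0.0
```

Call:
arm_command(
  increments=[
    [0, 0, 0, 0, -0.6],
    [0, 0, 0, 0, -0.6],
    [0, 0, 0, 0, -0.6],
    [0, 0, 0.1, 0, -0.6],
    [0, 0, 0.2, 0, -0.6],
    [0, 0, 0.3, 0, -0.6],
    [0, 0, 0.4, 0, -0.6],
    [0, 0, 0.5, 0, -0.6],
    [0, 0, 0.5, 0, -0.6],
    [0, 0, 0.5, 0, -0.6],
  ],
  squeeze=15,
)

```text
clock: 4.03
position: [456.0, -225.3, 165.4]
tcp_rot: [0.0, 0.989, -0.145, 0.001]
wrist_force: [0.6, 0.0, -1.4]
width: 0.363
finger_force: 15.0
```

Call:
arm_command(
  increments=[
    [0, 0.05, 0.15, 0, -0.6],
    [0.02, 0.15, 0.25, 0, -0.6],
    [0.04, 0.3, 0.25, 0, -0.6],
    [0.06, 0.45, 0.25, 0, -0.6],
    [0.08, 0.6, 0.25, 0, -0.6],
    [0.1, 0.75, 0.25, 0, -0.6],
    [0.11, 0.85, 0.25, 0, -0.6],
    [0.12, 0.9, 0.25, 0, -0.6],
    [0.13, 0.95, 0.25, 0, -0.6],
    [0.13, 1, 0.25, 0, -0.6],
  ],
)

```text
clock: 4.87
position: [481.5, -25.4, 213.8]
tcp_rot: [0.0, 0.989, -0.145, -0.001]
wrist_force: [0.1, 0.4, -1.4]
width: 0.362
finger_force: 15.0
```

Call:
arm_command(
  increments=[
    [0, 0.1, 0, 0, -0.6],
    [0.02, 0.2, 0, 0, -0.6],
    [0.04, 0.3, 0, 0, -0.6],
    [0.06, 0.45, 0, 0, -0.6],
    [0.08, 0.6, 0, 0, -0.6],
    [0.1, 0.75, 0, 0, -0.6],
    [0.11, 0.85, 0, 0, -0.6],
    [0.12, 0.9, 0, 0, -0.6],
    [0.12, 0.95, 0, 0, -0.6],
    [0.12, 1, 0, 0, -0.6],
  ],
)

```text
clock: 5.7
position: [505.8, 174.0, 214.2]
tcp_rot: [0.001, 0.989, -0.146, -0.0]
wrist_force: [0.8, -0.4, -1.2]
width: 0.363
finger_force: 15.0
```

Call:
arm_command(
  increments=[
    [0, 0.1, 0, 0, -0.6],
    [0.02, 0.2, 0, 0, -0.6],
    [0.04, 0.3, 0, 0, -0.6],
    [0.06, 0.4, 0, 0, -0.6],
    [0.08, 0.5, 0, 0, -0.6],
    [0.1, 0.6, 0, 0, -0.6],
    [0.1, 0.64, -0.1, 0, -0.6],
    [0.1, 0.64, -0.2, 0, -0.6],
    [0.1, 0.64, -0.3, 0, -0.6],
    [0.1, 0.64, -0.3, 0, -0.6],
  ],
)

```text
clock: 6.53
position: [524.1, 300.3, 150.6]
tcp_rot: [0.002, 0.989, -0.145, -0.002]
wrist_force: [-0.2, -0.2, -1.4]
width: 0.363
finger_force: 15.0
```

Run:
```python
from h import *
s=get_state();print(s["clock"],s["qpos"].round(2),s["position"].round(1),s["tcp_rot"].round(3),s["wrist_force"].round(1),s["finger_force"],s["width"])
im=snapshot("side")
a=cv2.resize(im[180:290,250:370],(654,600),interpolation=cv2.INTER_CUBIC)
p=s["position"]
for q in (proj("side",p+[0,0,-65]),):print(q,(q-[250,180])*5.45)
cv2.imwrite("pics/s3.png",a[...,::-1])
```

```text
6.5333 [-0.34  0.5  -0.36  1.72  0.21  0.96 -2.64] [524.1 300.3 150.6] [ 0.002  0.989 -0.145 -0.002] [-0.2 -0.2 -1.4] 14.965753022261197 0.36349532367104614
[310.106372  210.1191362] [327.5797274  164.14929228]
```

View pics/s3.png

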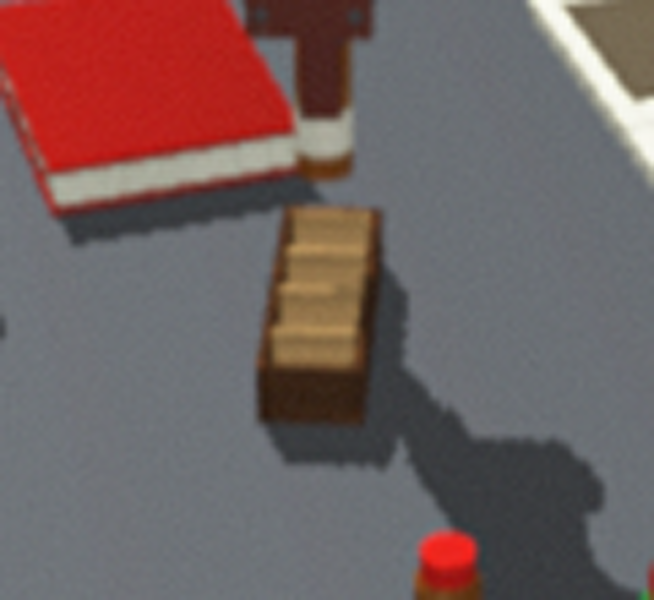

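The bottle hangs above the far cell, with its foot at crop (325,170) where I predicted (327,164). I'll lower to just above the divider tops and read the pose there.

Call:
arm_command(
  increments=[
    [0, 0, -0.05, 0, -0.6],
    [0, 0, -0.1, 0, -0.6],
    [0, 0, -0.15, 0, -0.6],
    [0, 0, -0.19, 0, -0.6],
    [0, 0, -0.19, 0, -0.6],
    [0, 0, -0.19, 0, -0.6],
    [0, 0, -0.19, 0, -0.6],
    [0, 0, -0.19, 0, -0.6],
    [0, 0, -0.19, 0, -0.6],
    [0, 0, -0.19, 0, -0.6],
  ],
)

```text
clock: 7.42
position: [525.8, 303.0, 117.1]
tcp_rot: [-0.0, 0.989, -0.145, 0.0]
wrist_force: [-0.3, 0.2, -0.3]
width: 0.36
finger_force: 15.0
```

Run:
```python
from h import *
s=get_state();print(s["clock"],s["qpos"].round(2),s["position"].round(1),s["tcp_rot"].round(3),s["wrist_force"].round(1))
im=save("top","t3")
for c in("top","side"):
    for d in tip_of(c,"bottle_blue_center")[:1]: print(c,d, onz(c,d["position"],s["position"][2]-17))
a=cv2.resize(im[200:265,220:310],(800,578),interpolation=cv2.INTER_CUBIC);cv2.imwrite("pics/t3c.png",a[...,::-1])
```

```text
7.4167 [-0.35  0.54 -0.35  1.75  0.23  0.89 -2.66] [525.8 303.  117.1] [-0.     0.989 -0.145  0.   ] [-0.3  0.2 -0.3]
side {'position': [309.9, 196.7], 'confidence': 0.49} [536.23447247 356.84334354 100.11664059]
```

Call:
arm_command(
  increments=[
    [0, 0, -0.02, 0, -0.6],
    [0, 0, -0.04, 0, -0.6],
    [0, 0, -0.05, 0, -0.6],
    [0, 0, -0.06, 0, -0.6],
    [0, 0, -0.065, 0, -0.6],
    [0, 0, -0.07, 0, -0.6],
    [0, 0, -0.075, 0, -0.6],
    [0, 0, -0.08, 0, -0.6],
    [0, 0, -0.085, 0, -0.6],
    [0, 0, -0.085, 0, -0.6],
  ],
)

```text
clock: 8.4
position: [525.5, 302.8, 99.5]
tcp_rot: [0.0, 0.989, -0.145, -0.0]
wrist_force: [0.6, 1.2, -1.1]
width: 0.36
finger_force: 15.0
```

There is no contact force with the foot at 34.5 mm, so it is in the opening. Continuing down.

Call:
arm_command(
  increments=[
    [0, 0, -0.01, 0, -0.6],
    [0, 0, -0.02, 0, -0.6],
    [0, 0, -0.03, 0, -0.6],
    [0, 0, -0.04, 0, -0.6],
    [0, 0, -0.05, 0, -0.6],
    [0, 0, -0.06, 0, -0.6],
    [0, 0, -0.07, 0, -0.6],
    [0, 0, -0.08, 0, -0.6],
    [0, 0, -0.08, 0, -0.6],
    [0, 0, -0.08, 0, -0.6],
  ],
)

```text
clock: 9.23
position: [525.5, 302.8, 83.5]
tcp_rot: [0.0, 0.989, -0.145, -0.0]
wrist_force: [0.2, -0.5, -1.1]
width: 0.364
finger_force: 15.0
```

Call:
arm_command(
  increments=[
    [0, 0, -0.01, 0, -0.6],
    [0, 0, -0.02, 0, -0.6],
    [0, 0, -0.03, 0, -0.6],
    [0, 0, -0.04, 0, -0.6],
    [0, 0, -0.045, 0, -0.6],
    [0, 0, -0.05, 0, -0.6],
    [0, 0, -0.055, 0, -0.6],
    [0, 0, -0.06, 0, -0.6],
    [0, 0, -0.062, 0, -0.6],
    [0, 0, -0.062, 0, -0.6],
  ],
)

```text
clock: 10.07
position: [525.7, 302.9, 71.7]
tcp_rot: [0.0, 0.989, -0.145, 0.0]
wrist_force: [-1.1, -1.2, 3.9]
width: 0.362
finger_force: 15.0
```

Call:
arm_command(
  increments=[
    [0, 0, 0, 0, -0.1],
    [0, 0, 0, 0, 0.2],
    [0, 0, 0, 0, 0.2],
    [0, 0, 0, 0, 0.2],
    [0, 0, 0, 0, 0.2],
    [0, 0, 0.1, 0, 0.2],
    [0, 0, 0.25, 0, 0.2],
    [0, 0, 0.4, 0, 0.2],
    [0, 0, 0.55, 0, 0.2],
    [0, 0, 0.65, 0, 0.2],
  ],
)

```text
clock: 10.9
position: [526.1, 303.4, 204.2]
tcp_rot: [-0.001, 0.99, -0.145, 0.001]
wrist_force: [0.3, 0.2, -0.1]
width: 0.598
finger_force: 0.0
```

Call:
arm_command(
  increments=[
    [-0.01, -0.1, 0, 0, 0.4],
    [-0.02, -0.2, 0, 0, 0.4],
    [-0.03, -0.35, 0, 0, 0.4],
    [-0.04, -0.5, 0, 0, 0.4],
    [-0.05, -0.65, 0, 0, 0.4],
    [-0.06, -0.8, 0, 0, 0.4],
    [-0.06, -0.9, 0, 0, 0.4],
    [-0.06, -1, 0, 0, 0.4],
    [-0.06, -1, 0, 0, 0.4],
    [-0.06, -1, 0, 0, 0.4],
  ],
)

```text
clock: 11.73
position: [513.7, 101.9, 201.4]
tcp_rot: [0.0, 0.989, -0.146, 0.0]
wrist_force: [0.4, 0.8, 0.4]
width: 0.702
finger_force: 0.0
```

Call:
arm_command(
  increments=[
    [-0.01, -0.1, 0, 0, 0.4],
    [-0.02, -0.2, 0, 0, 0.4],
    [-0.03, -0.35, 0, 0, 0.4],
    [-0.04, -0.5, 0, 0, 0.4],
    [-0.05, -0.65, 0, 0, 0.4],
    [-0.06, -0.8, 0, 0, 0.4],
    [-0.06, -0.825, -0.1, 0, 0.4],
    [-0.06, -0.825, -0.2, 0, 0.4],
    [-0.06, -0.825, -0.2, 0, 0.4],
    [-0.06, -0.825, -0.2, 0, 0.4],
  ],
)

```text
clock: 12.57
position: [501.3, -60.6, 160.8]
tcp_rot: [-0.0, 0.99, -0.144, -0.001]
wrist_force: [-0.1, 0.4, 0.1]
width: 0.697
finger_force: 0.0
```

Run:
```python
from h import *
s=get_state();print(s["clock"],s["qpos"].round(2),s["position"].round(1))
a=save("side","s4");t=snapshot("top")
b=np.hstack([cv2.resize(a[190:330,270:410],(400,400),interpolation=cv2.INTER_CUBIC),cv2.resize(t[200:265,225:290],(400,400),interpolation=cv2.INTER_CUBIC)])
cv2.imwrite("pics/s4c.png",b[...,::-1])
```

```text
12.5667 [ 0.24  0.32 -0.26  1.96  0.1   0.87 -1.93] [501.3 -60.6 160.8]
```

View pics/s4c.png

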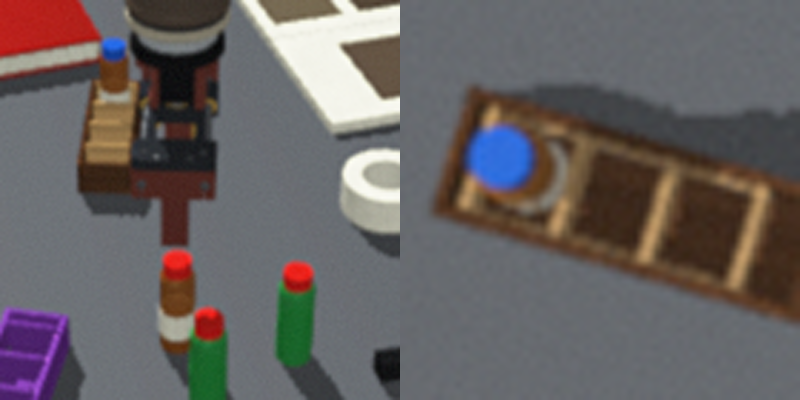

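The blue bottle stands in its cell (left image (112,70), right image (505,160)) and the comb has not moved. The red bottle at (177,265) is right below the finger. Going down and gripping.

Call:
arm_command(
  increments=[
    [0, 0, -0.1, 0, 0.4],
    [0, 0, -0.2, 0, 0.4],
    [0, 0, -0.3, 0, 0.4],
    [0, 0, -0.4, 0, 0.4],
    [0, 0, -0.48, 0, 0.4],
    [0, 0, -0.48, 0, 0.4],
    [0, 0, -0.48, 0, 0.4],
    [0, 0, -0.48, 0, -0.6],
    [0, 0, -0.48, 0, -0.6],
    [0, 0, -0.48, 0, -0.6],
  ],
)

```text
clock: 13.5
position: [502.5, -62.1, 66.5]
tcp_rot: [-0.0, 0.989, -0.145, 0.001]
wrist_force: [0.5, -0.3, 0.6]
width: 0.512
finger_force: 0.0
```

Call:
arm_command(
  increments=[
    [0, 0, 0, 0, -0.6],
    [0, 0, 0, 0, -0.6],
    [0, 0, 0, 0, -0.6],
    [0, 0, 0, 0, -0.6],
    [0, 0, 0.1, 0, -0.6],
    [0, 0, 0.2, 0, -0.6],
    [0, 0, 0.3, 0, -0.6],
    [0, 0, 0.4, 0, -0.6],
    [0, 0, 0.5, 0, -0.6],
    [0, 0, 0.6, 0, -0.6],
  ],
)

```text
clock: 14.33
position: [501.1, -62.1, 186.0]
tcp_rot: [0.0, 0.989, -0.145, -0.0]
wrist_force: [0.6, -0.2, -1.2]
width: 0.361
finger_force: 15.0
```

Call:
arm_command(
  increments=[
    [0, 0.1, 0, 0, -0.6],
    [0, 0.2, 0, 0, -0.6],
    [0, 0.3, 0, 0, -0.6],
    [0, 0.45, 0, 0, -0.6],
    [0, 0.6, 0, 0, -0.6],
    [0, 0.75, 0, 0, -0.6],
    [0, 0.85, 0, 0, -0.6],
    [0, 0.9, 0, 0, -0.6],
    [0, 0.95, 0, 0, -0.6],
    [0, 1, 0, 0, -0.6],
  ],
)

```text
clock: 15.17
position: [501.5, 137.5, 185.0]
tcp_rot: [0.0, 0.989, -0.145, -0.0]
wrist_force: [-0.1, 0.2, -1.9]
width: 0.359
finger_force: 15.0
```

Call:
arm_command(
  increments=[
    [0, 0.1, 0, 0, -0.6],
    [0, 0.2, 0, 0, -0.6],
    [0, 0.3, 0, 0, -0.6],
    [0, 0.38, 0, 0, -0.6],
    [0.005, 0.44, 0, 0, -0.6],
    [0.005, 0.44, -0.1, 0, -0.6],
    [0.005, 0.44, -0.2, 0, -0.6],
    [0.005, 0.44, -0.3, 0, -0.6],
    [0.005, 0.44, -0.34, 0, -0.6],
    [0.005, 0.44, -0.34, 0, -0.6],
  ],
)

```text
clock: 16.0
position: [501.7, 224.5, 115.3]
tcp_rot: [0.001, 0.989, -0.145, -0.002]
wrist_force: [-0.1, 0.9, -1.6]
width: 0.359
finger_force: 15.0
```

Call:
arm_command(
  increments=[
    [0, 0, 0, 0, -0.6],
    [0, 0, -0.02, 0, -0.6],
    [0, 0, -0.04, 0, -0.6],
    [0, 0, -0.05, 0, -0.6],
    [0, 0, -0.06, 0, -0.6],
    [0, 0, -0.065, 0, -0.6],
    [0, 0, -0.07, 0, -0.6],
    [0, 0, -0.075, 0, -0.6],
    [0, 0, -0.08, 0, -0.6],
    [0, 0, -0.08, 0, -0.6],
  ],
)

```text
clock: 16.83
position: [502.5, 225.8, 101.1]
tcp_rot: [0.0, 0.989, -0.145, -0.0]
wrist_force: [-0.5, -0.2, -0.1]
width: 0.356
finger_force: 15.0
```

Call:
arm_command(
  increments=[
    [0, 0, -0.01, 0, -0.6],
    [0, 0, -0.01, 0, -0.6],
    [0, 0, -0.015, 0, -0.6],
    [0, 0, -0.02, 0, -0.6],
    [0, 0, -0.02, 0, -0.6],
    [0, 0, -0.025, 0, -0.6],
    [0, 0, -0.03, 0, -0.6],
    [0, 0, -0.03, 0, -0.6],
    [0, 0, -0.03, 0, -0.6],
    [0, 0, -0.03, 0, -0.6],
  ],
)

```text
clock: 17.67
position: [502.6, 225.9, 95.2]
tcp_rot: [0.0, 0.989, -0.145, -0.0]
wrist_force: [-0.6, -0.6, -0.9]
width: 0.36
finger_force: 15.0
```

Free at foot height 30 mm. Continuing: 95.2 down to 71.5.

Call:
arm_command(
  increments=[
    [0, 0, -0.01, 0, -0.6],
    [0, 0, -0.02, 0, -0.6],
    [0, 0, -0.03, 0, -0.6],
    [0, 0, -0.04, 0, -0.6],
    [0, 0, -0.05, 0, -0.6],
    [0, 0, -0.06, 0, -0.6],
    [0, 0, -0.07, 0, -0.6],
    [0, 0, -0.08, 0, -0.6],
    [0, 0, -0.09, 0, -0.6],
    [0, 0, -0.09, 0, -0.6],
  ],
)

```text
clock: 18.5
position: [502.3, 225.7, 76.8]
tcp_rot: [0.0, 0.989, -0.145, -0.0]
wrist_force: [-0.4, 0.2, -0.5]
width: 0.36
finger_force: 15.0
```

Call:
arm_command(
  increments=[
    [0, 0, -0.005, 0, -0.6],
    [0, 0, -0.01, 0, -0.6],
    [0, 0, -0.014, 0, -0.6],
    [0, 0, -0.018, 0, -0.6],
    [0, 0, -0.022, 0, -0.6],
    [0, 0, -0.024, 0, -0.6],
    [0, 0, -0.026, 0, -0.6],
    [0, 0, -0.028, 0, -0.6],
    [0, 0, -0.028, 0, -0.6],
    [0, 0, -0.028, 0, -0.6],
  ],
)

```text
clock: 19.33
position: [502.6, 225.9, 71.9]
tcp_rot: [0.0, 0.989, -0.145, 0.0]
wrist_force: [-0.9, -0.3, 2.3]
width: 0.359
finger_force: 15.0
```

Touching the floor at 2 to 3 N. Letting go and rising.

Call:
arm_command(
  increments=[
    [0, 0, 0, 0, -0.1],
    [0, 0, 0, 0, 0.2],
    [0, 0, 0, 0, 0.2],
    [0, 0, 0, 0, 0.2],
    [0, 0, 0, 0, 0.2],
    [0, 0, 0.1, 0, 0.2],
    [0, 0, 0.25, 0, 0.2],
    [0, 0, 0.4, 0, 0.2],
    [0, 0, 0.55, 0, 0.2],
    [0, 0, 0.65, 0, 0.2],
  ],
)

```text
clock: 20.17
position: [503.1, 226.3, 204.5]
tcp_rot: [-0.001, 0.99, -0.145, 0.001]
wrist_force: [0.1, -0.2, -1.4]
width: 0.602
finger_force: 0.0
```

Call:
arm_command(
  increments=[
    [0, -0.1, 0, 0, 0.2],
    [0, -0.2, 0, 0, 0.2],
    [0, -0.35, 0, 0, 0.2],
    [0, -0.5, 0, 0, 0.2],
    [0, -0.65, 0, 0, 0.2],
    [0, -0.8, 0, 0, 0.2],
    [0, -0.9, 0, 0, 0.2],
    [0, -1, 0, 0, 0.2],
    [0, -1, 0, 0, 0.2],
    [0, -1, 0, 0, 0.2],
  ],
)

```text
clock: 21.0
position: [502.5, 25.0, 201.7]
tcp_rot: [0.0, 0.989, -0.146, 0.0]
wrist_force: [-0.2, 1.0, 0.2]
width: 0.6
finger_force: 0.0
```

Run:
```python
from h import *
a=snapshot("side");t=snapshot("top")
b=np.hstack([cv2.resize(a[170:270,270:370],(400,400),interpolation=cv2.INTER_CUBIC),cv2.resize(t[195:270,225:300],(400,400),interpolation=cv2.INTER_CUBIC)])
cv2.imwrite("pics/s5c.png",b[...,::-1])
```

```text
(no output)
```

View pics/s5c.png

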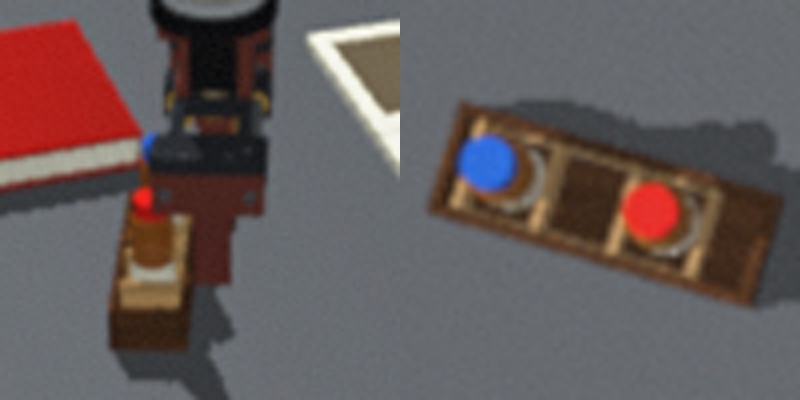

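Both bottles stand upright in the two outer cells (blue cap at (487,163), red cap at (652,210) in the top crop), and the gripper is clear. Handing in.

```bash
python3 -c "
from plant import *
print(job_done())"
```

```text
the job is handed in; nothing more can be done
None
```

The blue- and red-capped amber bottles stand upright in the two outer cells of the smaller brown tray, let go; I handed the job in at about 21 s, with floor contact never above about 4 N and nothing else touched.

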